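# Load-test a cell: set the selector and hold the test plunger half-way

### The arm

A 6-joint arm with a two-finger parallel gripper is mounted at the origin on a cart in front of the work surface, level with it; the furniture and walls round the work are solid. World frame = base frame: x ahead of the robot, y to its left, z up, the work surface at z = 0. Lengths are in m, angles in rad, forces in N, time in s.
With the tool pointing down it reaches from about 0.35 to 0.775 m from the base axis. Payload 5.5 kg.
Tool frame: the origin (TCP) lies midway between the tips of the shut fingers; the grasp point (between the pads) lies 19 mm behind it; z points along the fingers, y is the line along which they close (so a half turn about z gives the same grasp; the last joint's range is limited). The gripper opens to 85 mm and grips with 20 to 120 N. Pads are 22 mm wide; open, the fingers measure 114 mm over their backs; the gripper's body (76 mm by 85 mm) begins 54 mm behind the grasp point. The pads swing forward as they close: fully open they stand 13 mm farther back than shut.
Start: joints at [-1.425, 0.313, 0.046, 1.304, 0, 1.431], TCP at [0.162, -0.552, 0.231] pointing down, gripper open.
Joint ranges: [-2.76, 2.76], [-0.86, 1.69], [-1.03, 1.26], [-2.2, 2.34], [-1.47, 1.5], [-3.14, 3.14]. Speed limits (rad/s): [2.57, 2.57, 3.14, 3.14, 3.14, 3.14].

### API

Orientations are given as a unit quaternion [w, x, y, z].
In Python, from workcell import env gives the robot as it stands.
- The arm moves only by the tool move_arm, never from a script. Its argument "targets" is a list of rows, each a list of 3 entries, a list of its own where there are three numbers: the shift along the tool's x, y, z in mm, then the turn, a rotation vector about the tool's x, y, z in units of 10 degrees (1.0 is 10 degrees), then the closure, from -1 (fully open) to 1 (shut). In form: [[[dx, dy, dz], [ax, ay, az], gripper], ...]. A call has 1 to 5 rows; each row is the pose to reach, as a shift and turn from the pose commanded when the call began, along the tool's axes at that moment; what a row does not reach only later rows make up. A row lasts 1/8 s, in which the tool goes at most 62.5 mm and 10.7 degrees, less where a joint would pass 70% of its speed; a pose out of reach is approached as far as the arm can. A call with a gripper value outside its range is refused whole. The fingers move at their own pace and stop on an object; "squeeze" is the grip in N (left out, the last holds). Time passes only in rows, so rows that repeat a pose let the fingers close. It gives the time, the measured TCP pose, the force, the opening and the grip force at its end, in the units of the state.
- env.get_state(): the state, without advancing time (a new reading comes with each control period).
- env.read_camera(name): name is "scene" or "side" or "wrist"; returns a dict with "pixels" (420x560x3 uint8, red, green, blue), "fovy" (degrees; the focal length in pixels is half the picture's height over the tangent of half this angle, whatever the lens; pixels are square), "cx", "cy" (the principal point, pixels), "extrinsics" (4x4, takes a point from world to camera coordinates); the wrist camera has in their place "mount" (4x4, takes a point from camera to tool coordinates, whose origin is the TCP and whose axes are the flange's). Camera axes: x right, y up, looking along -z (the intrinsics and any distortion apply to the point x, -y, -z); pixel columns grow to the right and rows downward; lengths in m; the calibration is good to about 2 mm. The wrist camera is an equidistant fisheye: a pixel r from the principal point sees the ray r / f radians off the axis. A picture is of the moment at which its call begins: read the wrist's pose just before it. There is no depth.
- env.hand_in(): hands the job in; it is judged then, once.
Trained networks look in a picture, given as the dict that the camera call returned (one of the last four; its "shot" number tells which), for a name from the list of things; names that differ only in an ending like _2 or _b are one class to them, and where a whole thing is asked for, a point or a joint stands for the part that bears it (a point fixed in the world has none). Each returns a list of dicts, best first, with "confidence" (0 to 1); they miss things now and then, are a little off and sometimes report something else, mostly with a low value. They report only what shows in the picture. A call takes as long as a camera call.
- env.spot_in(thing, picture): "centre" ([x, y, z] in m, in world coordinates, good to about 4 mm: the middle of the surface that is visible of it).
- env.regions_of(thing, picture): "mask" (420x560 bool, what is visible of it).
- env.landmark_of(thing, picture): "centre" ([x, y, z] in m, in world coordinates, good to about 4 mm: a listed point, or the origin of a listed thing).
The state is a dict: "clock": time; "joint_pos": joint angles; "qvel": joint speeds; "tau": joint torques, N m; "tcp_pos": TCP position; "orientation": TCP orientation; "wrist_force": force on the tool from outside, world axes, zero at the start; "ft_torque": the same for the moment, N m; "finger_gap": finger opening in m; "grip_force": force on a finger pad.
Only numpy, scipy, OpenCV 4.12 (cv2) and the standard library are available. Lean on these libraries where they do the work, as an engineer would, in place of code of your own. Each camera call takes 0.05 s, during which the arm holds its last target. There are 200 camera calls.

### The job

A battery cell lies in the load tester on the desk. Turn the tester's selector clockwise to the mark of three pips and let go of it; only then press the test plunger with the fingertips half-way down, until its pointer stands at the long middle tick, never down to the bottom, and keep holding it there: the program finishes while still holding the plunger half-way. Leave the cell in its cradle and do not shift the things standing around.

Things in the scene. Friction and masses are not known exactly. Their poses are not given: they have to be found in the camera images.
- tester: The load tester: flat grey housing fixed to the desk, 130 (x) by 270 (y) by 50 mm tall. Origin: centre of its underside; x points away from the robot at yaw 0, y left. On top: selector (axis at x -15, y +85 mm), cell cradle in the middle (cell's top 67 mm above the desk), test plunger (axis at x -35, y -85 mm).
- selector (a joint): Angle of the selector knob (rad), growing clockwise from above. Four spring detents, each marked by a radial row of raised white pips at the knob's far side, left to right: one pip at 0, two at 0.6, three at 1.2, four at 1.8. Starts at one or two pips. The bar points along tester yaw + 0.9 - joint value. Turning takes up to 0.1 N m; let go near a mark, it clicks in.
- selector_grip (a point): On the selector's axis, middle of its grip bar, 65 mm above the desk; x runs along the bar to the pointing end. Black knob: skirt 42 mm across, 6 mm high; on it the bar, 40 mm long, 11 mm wide, top 75 mm above the desk. A nose at the skirt and a white line on the bar's top show the pointing end, on the far side.
- plunger (a joint): Travel of the test plunger (m), 0 released (spring holds it up), growing as it is pressed down, 0.010 half-way (pointer at the long middle tick), 0.020 at its bottom stop. The spring pushes back with 4 N at the start, 8 N half-way, 12 N at the bottom.
- plunger_top (a point): Centre of the top face of the plunger's round black head, 36 mm across, 12 mm thick, on a 16 mm steel stem; moves straight down. Top 92 mm above the desk released, 82 mm half-way. A steel pointer on the plunger shows in the slot of the housing's front face beside three white ticks (released, long middle tick = half-way, bottom).
- cell_center (a point): Centre of the AA cell (50 x 14 x 14 mm) that lies loose in the cradle, along the tester's x; it stays there.
- holder_box: Bystander: white open plastic battery box, about 89 x 152 mm and 57 mm tall, left of the tester. Origin in its underside.
- tape_roll: Bystander: roll of black tape lying flat, 62 mm across, 19 mm tall, right of the tester. Origin at the centre of its underside.
- small_can: Bystander: small lidded can, 40 mm across, 55 mm tall, at the left front of the tester. Origin at the centre of its underside.

How it is judged:
On the way, in this order (a step that is already met when the one before it is completed fails the run):
1. the selector stands at the three-pip mark, let go, the plunger still released (value of joint selector between 1.05 and 1.35 rad and contact force between the fingers and selector below 0.5 N and value of joint plunger below 0.003 m), for 0.2 s.
2. the fingers hold the plunger half-way down (value of joint selector between 1.05 and 1.35 rad and value of joint plunger between 0.0065 and 0.0135 m and contact force between the fingers and plunger above 2 N), for 0.3 s.
At the end, for the whole second after the job is handed in: The selector stands at the three-pip mark (1.2 rad, within 0.15) and is let go; the fingers still press the plunger with more than 2 N and hold it still at 10 mm of travel, within 3.5 mm; the cell lies in its cradle and the three bystanders stand within 20 mm of where they were (all of step 2 and velocity of joint plunger between -0.01 and 0.01 m/s and contact force between the fingers and selector below 0.5 N and distance between cell_center and tester below 0.066 m and z of cell_center in the frame of tester above 0.056 m and distance of each of holder_box, tape_roll, small_can from where it was at the start of the episode below 0.02 m); the arm keeps its last pose, push and grip.
It fails at once if the plunger is pressed more than 4 mm before the selector stands at the three-pip mark (value of joint plunger above 0.004 m and not (value of joint selector between 1 and 1.4 rad)).
It fails at once if the plunger is pressed down to the bottom (over 17 mm) (value of joint plunger above 0.017 m).
It fails at once if the cell is moved in its cradle (distance of cell_center from where it was at the start of the episode above 0.012 m).
It fails at once if a bystander is shifted (distance of any of holder_box, tape_roll, small_can from where it was at the start of the episode above 0.02 m).
It also fails if it takes over 42 s, if anything falls off the work surface, if the arm or the gripper's body presses on something with over 40 N, if the wrist force passes 120 N, or if a joint passes its speed limit or range.

## Working session

There is one attempt and no reset: what is moved stays moved. The work goes in short steps, Python scripts to look and compute and a tool call to move; the robot and the scene stay as the last step left them, time stands still between calls to the robot, and variables do not carry over. Pictures are saved under pics/ and viewed, at most 10 in all, crops included, and the job is handed in when it is done.

Besides the shell and the picture viewer there is one more tool, called after "Call:" in YAML: its name, and indented under it one key for each argument. move_arm: Moves the arm, as the interface text tells. Its arguments: {"type":"object","properties":{"targets":{"type":"array","items":{"type":"array"}},"squeeze":{"type":"number"}},"required":["targets"]}

```bash
mkdir -p pics
cat > h.py <<'E'
from workcell import env
import numpy as np, cv2
from scipy.spatial.transform import Rotation as R
def save(p,n,crop=None,s=1):
    im=p["pixels"][:,:,::-1]
    if crop: a,b,c,d=crop; im=im[b:d,a:c]
    cv2.imwrite("pics/"+n,cv2.resize(np.ascontiguousarray(im),None,fx=s,fy=s,interpolation=cv2.INTER_CUBIC))
def rot(s): q=s["orientation"]; return R.from_quat([q[1],q[2],q[3],q[0]])
def proj(p,X):
    c=(p["extrinsics"]@np.r_[X,1])[:3]; f=210/np.tan(np.radians(p["fovy"])/2)
    return p["cx"]+f*c[0]/-c[2], p["cy"]-f*c[1]/-c[2]
E
python3 - <<'E'
from h import *
np.set_printoptions(precision=4,suppress=True)
s=env.get_state(); print(s)
for n in("scene","side"):
    p=env.read_camera(n); save(p,n+"0.png"); print(n,p["fovy"],p["extrinsics"])
    for t in("tester","selector_grip","plunger_top","cell_center","holder_box","tape_roll","small_can"):
        print(t,[(np.round(d["centre"],4),round(d["confidence"],2)) for d in env.landmark_of(t,p)[:2]])
E
```

```text
{'clock': 0.0, 'joint_pos': array([-1.4246,  0.3141,  0.045 ,  1.3036, -0.    ,  1.4312]), 'qvel': array([ 0.0013,  0.0003,  0.0012, -0.0009, -0.0002, -0.0008]), 'tau': array([ -0.0002, -48.0633,  29.853 ,   0.0195,  -0.0002,   0.    ]), 'tcp_pos': array([ 0.162 , -0.5512,  0.2304]), 'orientation': array([-0.0009,  0.9898,  0.1424, -0.    ]), 'wrist_force': array([-0.6413, -0.1688, -0.6073]), 'ft_torque': array([-0.0219, -0.005 , -0.0197]), 'grip_force': 0.0, 'finger_gap': 0.08500350543729093}
scene 52.71862711776834 [[-0.8222 -0.5692 -0.003   0.3465]
 [ 0.3922 -0.5704  0.7217 -0.3022]
 [-0.4125  0.5922  0.6922 -0.6784]
 [ 0.      0.      0.      1.    ]]
tester [(array([ 0.531 , -0.0399, -0.004 ]), 0.84)]
selector_grip [(array([0.5093, 0.0443, 0.0648]), 0.57), (array([ 0.5319, -0.0423, -0.0018]), 0.21)]
plunger_top [(array([ 0.505 , -0.131 ,  0.0889]), 0.57)]
cell_center [(array([ 0.5325, -0.0389,  0.0621]), 0.7)]
holder_box [(array([ 0.5276,  0.1877, -0.0044]), 0.94)]
tape_roll [(array([ 0.5288, -0.236 , -0.0028]), 0.69), (array([ 0.5312, -0.0416, -0.0019]), 0.37)]
small_can [(array([0.4263, 0.1165, 0.0001]), 0.57)]
side 56.39535401722741 [[-0.9907 -0.1364  0.0007  0.4613]
 [ 0.0846 -0.6106  0.7874 -0.1677]
 [-0.107   0.7801  0.6164 -0.7997]
 [ 0.      0.      0.      1.    ]]
tester [(array([ 0.5333, -0.0389, -0.0013]), 0.72), (array([ 0.5205, -0.2293,  0.0013]), 0.43)]
selector_grip [(array([0.5076, 0.0454, 0.0685]), 0.76)]
plunger_top []
cell_center [(array([ 0.5311, -0.038 ,  0.0605]), 0.68)]
holder_box [(array([0.5313, 0.1843, 0.001 ]), 0.88)]
tape_roll [(array([ 0.4239,  0.1178, -0.0015]), 0.5)]
small_can [(array([ 0.4259,  0.1182, -0.    ]), 0.63), (array([0.5307, 0.1847, 0.0005]), 0.45)]
```

View pics/scene0.png

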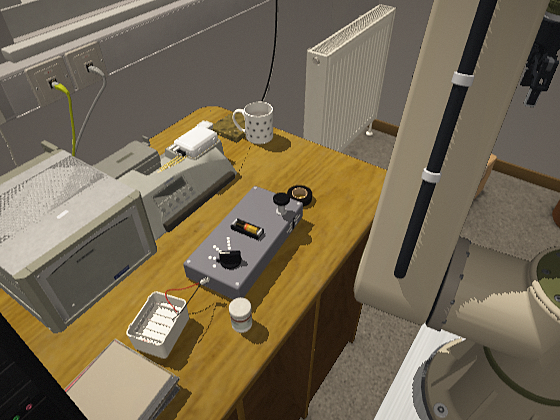

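View pics/side0.png

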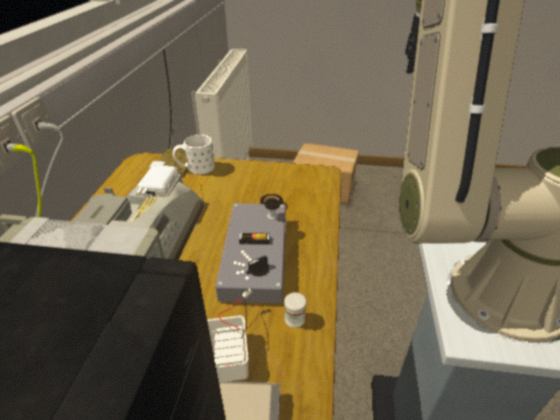

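```bash
cat >> h.py <<'E'
def plan(xyz,head):
    """shift (mm) and turn (10deg) to the tool-down pose at xyz with tool x heading head"""
    s=env.get_state(); r=rot(s)
    tgt=R.from_euler('z',head)*R.from_euler('x',np.pi)
    d=r.inv().apply(np.array(xyz)-s["tcp_pos"])*1000; w=(r.inv()*tgt).as_rotvec(degrees=True)/10
    print("shift",d.round(1),"turn",w.round(2),"tcp",s["tcp_pos"].round(4),"head",np.round(np.arctan2(*r.as_matrix()[[1,0],0]),3),"F",s["wrist_force"].round(1),"gap",round(s["finger_gap"],4),"grip",s["grip_force"],"t",s["clock"])
E
python3 - <<'E'
from h import *
L=np.array([[0,0],[0,0],[-15,85],[-15,85],[-35,-85],[0,0],[0,0]])/1000
M=np.array([[.531,-.0399],[.5333,-.0389],[.5093,.0443],[.5076,.0454],[.505,-.131],[.5325,-.0389],[.5311,-.038]])
l,m=L-L.mean(0),M-M.mean(0)
yaw=np.arctan2((l[:,0]*m[:,1]-l[:,1]*m[:,0]).sum(),(l*m).sum())
A=np.array([[np.cos(yaw),-np.sin(yaw)],[np.sin(yaw),np.cos(yaw)]]); o=M.mean(0)-A@L.mean(0)
print("yaw",yaw,"o",o,"sel",o+A@[-.015,.085],"pl",o+A@[-.035,-.085])
p=env.read_camera("scene"); S=o+A@[-.015,.085]
u,v=proj(p,[*S,.075]);print(u,v)
im=p["pixels"].copy()
c=[int(u)-35,int(v)-30,int(u)+35,int(v)+22]; p["pixels"]=im; save(p,"knob.png",c,10)
g=cv2.imread("pics/knob.png")
for q,col in zip((0,.6,1.2,1.8),((0,0,255),(0,255,0),(255,0,0),(0,255,255))):
    b=yaw+.9-q
    for rr,z in((.02,.075),(.04,.05)):
        U=proj(p,[*(S+rr*np.array([np.cos(b),np.sin(b)])),z]); cv2.circle(g,(int((U[0]-c[0])*10),int((U[1]-c[1])*10)),6,col,2)
cv2.imwrite("pics/knob.png",g)
plan([.33,-.25,.23],.286+1.0)
E
```

```text
yaw 0.0999507094399998 o [ 0.53185104 -0.03929854] sel [0.50844423 0.04378047] pl [ 0.50550739 -0.12736677]
228.91564084271246 251.44341384655218
shift [ 246.1 -242.1    1.3] turn [ 0.    0.   -5.73] tcp [ 0.1621 -0.5517  0.2313] head 0.286 F [-0.  -1.1 -0.5] gap 0.0859 grip 0.0 t 0.85
```

View pics/knob.png

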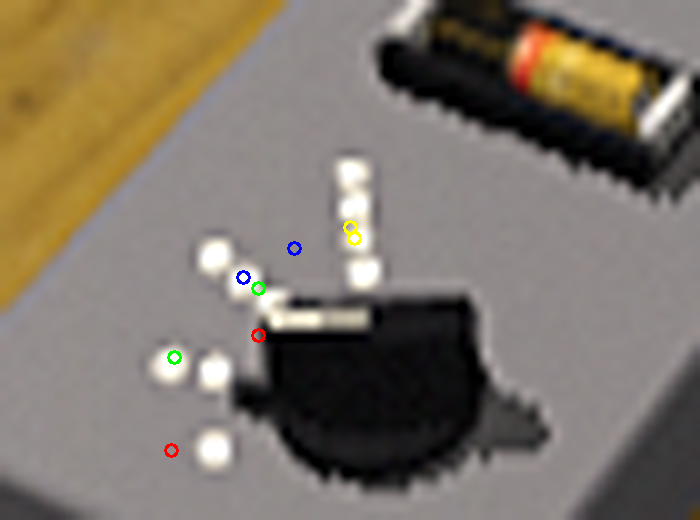

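Call:
move_arm:
  targets:
    - [[60, -60, 0], [0, 0, -1], -1]
    - [[120, -120, 0], [0, 0, -2], -1]
    - [[160, -160, 0], [0, 0, -3], -1]
    - [[200, -200, 0], [0, 0, -4], -1]
    - [[246, -242, 0], [0, 0, -5], -1]

```text
clock: 1.48
tcp_pos: [0.314, -0.2767, 0.2316]
orientation: [0.001, 0.836, 0.549, 0.0]
wrist_force: [0.5, -0.2, 0.2]
finger_gap: 0.0848
grip_force: 0.0
```

```bash
python3 -c "
from h import *
plan([.48,.0,.22],2.2); print(env.get_state()['joint_pos'])"
```

```text
shift [319.8  42.8  11.5] turn [ 0.    0.01 -5.94] tcp [ 0.314  -0.2767  0.2316] head 1.163 F [ 0.5 -0.2  0.2] gap 0.0848 grip 0.0 t 1.475
[-9.14655292e-01  9.11682925e-03 -3.19190137e-01  1.24133370e+00
  1.63739252e-04  1.06350674e+00]
```

Call:
move_arm:
  targets:
    - [[60, 8, 2], [0, 0, -1], -1]
    - [[120, 16, 4], [0, 0, -2], -1]
    - [[180, 24, 6], [0, 0, -3], -1]
    - [[240, 32, 9], [0, 0, -4], -1]
    - [[300, 40, 10], [0, 0, -5], -1]

```text
clock: 2.1
tcp_pos: [0.4712, -0.0176, 0.2215]
orientation: [0.001, 0.525, 0.851, 0.0]
wrist_force: [0.4, -0.9, 0.4]
finger_gap: 0.0855
grip_force: 0.0
```

```bash
python3 -c "
from h import *
plan([.48,.044,.22],3.3); print(env.get_state()['joint_pos'])"
```

```text
shift [51.1 35.6  1.5] turn [-0.    0.01 -7.24] tcp [ 0.4712 -0.0176  0.2215] head 2.037 F [ 0.4 -0.9  0.4] gap 0.0855 grip 0.0 t 2.1
[-2.07667933e-01  1.15980843e-01 -2.28649980e-01  1.22505602e+00
 -3.10477739e-04  8.96872301e-01]
```

Call:
move_arm:
  targets:
    - [[15, 10, 0], [0, 0, -1], -1]
    - [[25, 20, 0], [0, 0, -2], -1]
    - [[40, 30, 0], [0, 0, -3], -1]
    - [[51, 36, 0], [0, 0, -4], -1]
    - [[51, 36, 0], [0, 0, -5], -1]

```text
clock: 2.72
tcp_pos: [0.4799, 0.043, 0.2214]
orientation: [0.0, 0.115, 0.993, 0.0]
wrist_force: [0.7, 0.3, 0.7]
finger_gap: 0.0855
grip_force: 0.0
```

Run:
```python
from h import *
p0=env.get_state(); p=env.read_camera("wrist"); save(p,"w1.png"); print(p["mount"],p["fovy"],p["cx"],p["cy"])
for t in("selector_grip","tester","cell_center","plunger_top"):
    print(t,[(np.round(d["centre"],4),round(d["confidence"],2)) for d in env.landmark_of(t,p)[:2]])
plan([.508,.044,.16],3.6)
```

```text
[[-1.16747422e-03  9.65257078e-01  2.61299466e-01  6.55512967e-02]
 [ 9.99999318e-01  1.12052737e-03  3.28651468e-04  1.31187651e-03]
 [ 2.44399522e-05  2.61299671e-01 -9.65257728e-01 -1.42222130e-01]
 [ 0.00000000e+00  0.00000000e+00  0.00000000e+00  1.00000000e+00]] 65.70646984690485 278.99988752802483 210.7071384827082
selector_grip []
tester [(array([ 5.327e-01, -3.590e-02,  1.000e-04]), 0.87)]
cell_center [(array([ 0.5325, -0.0383,  0.0594]), 0.58), (array([ 5.215e-01, -2.324e-01, -3.000e-04]), 0.5)]
plunger_top [(array([0.4256, 0.1135, 0.0009]), 0.71), (array([ 0.5015, -0.1247,  0.0942]), 0.65)]
shift [-26.8   8.6  61.3] turn [-0.    0.   -4.01] tcp [0.4799 0.0421 0.2213] head 2.901 F [-0.1 -0.3  0.2] gap 0.0855 grip 0.0 t 2.975
```

View pics/w1.png

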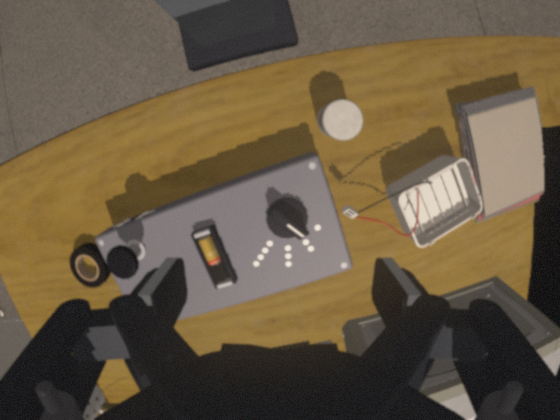

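```bash
cat >> h.py <<'E'
def wray(p,s,u,v,z):
    f=210/np.tan(np.radians(p["fovy"])/2); x,y=u-p["cx"],v-p["cy"]; r=np.hypot(x,y); th=r/f
    c=np.array([np.sin(th)*x/r,-np.sin(th)*y/r,-np.cos(th)]); M=p["mount"]; q=rot(s)
    o=s["tcp_pos"]+q.apply(M[:3,3]); d=q.apply(M[:3,:3]@c); return o+d*(z-o[2])/d[2]
E
python3 - <<'E'
from h import *
s=env.get_state(); p=env.read_camera("wrist")
a=p["pixels"][205:275,240:330].min(2); m=(a>150).astype(np.uint8)
n,lab,st,ce=cv2.connectedComponentsWithStats(m)
for i in range(1,n):
    if st[i,4]<4: continue
    u,v=ce[i]+[240,205]; print(np.round([u,v],1),st[i,4],wray(p,s,u,v,.052)[:2].round(4),wray(p,s,u,v,.075)[:2].round(4))
    if st[i,4]>35:
        ys,xs=np.nonzero(lab==i); P=np.array([wray(p,s,x+240,y+205,.075)[:2] for x,y in zip(xs,ys)])
        U,S,V=np.linalg.svd(P-P.mean(0)); print("dir",np.arctan2(V[0,1],V[0,0]),S, P.min(0),P.max(0))
# grip bar from skirt/black
for t in("selector_grip",):
    for d in env.regions_of(t,p)[:2]:
        k=d["mask"]; ys,xs=np.nonzero(k); print(d["confidence"],k.sum(),xs.mean(),ys.mean(),wray(p,s,xs.mean(),ys.mean(),.06))
E
```

```text
[296.4 230. ] 48 [0.5223 0.0509] [0.5145 0.0515]
dir 0.6541026025487043 [0.03594983 0.00480621] [0.50708216 0.04596853] [0.52181897 0.05741322]
[318.4 226.7] 49 [0.5243 0.0735] [0.5163 0.0724]
dir 0.4774809552529082 [0.01380544 0.01285173] [0.51268473 0.06897344] [0.51990323 0.07580566]
[309.3 244.6] 89 [0.541  0.0603] [0.5318 0.0602]
dir 0.39887028100691635 [0.04304837 0.01770457] [0.52447478 0.05496582] [0.53913745 0.06524229]
[264.  253.1] 175 [0.5389 0.0128] [0.5298 0.0162]
dir -0.7956364337031233 [0.12508286 0.0241996 ] [0.5179977  0.00344795] [0.54195794 0.02827741]
[289.2 255.3] 133 [0.5476 0.0375] [0.5379 0.0391]
dir -0.1954239890103132 [0.07986225 0.02123673] [0.5262451  0.03398099] [0.54938326 0.04390333]
0.85 1392 288.6566091954023 217.8132183908046 [0.50556592 0.04666408 0.06      ]
```

Call:
move_arm:
  targets:
    - [[-5, 2, 20], [0, 0, -1], -1]
    - [[-10, 4, 40], [0, 0, -2], -1]
    - [[-20, 6, 60], [0, 0, -3], -1]
    - [[-26, 8, 80], [0, 0, -3.5], -1]
    - [[-26, 8, 80], [0, 0, -3.5], -1]

```text
clock: 3.7
tcp_pos: [0.5061, 0.0437, 0.1398]
orientation: [-0.002, -0.184, 0.983, 0.0]
wrist_force: [0.6, 1.1, 0.2]
finger_gap: 0.0854
grip_force: 0.0
```

Run:
```python
from h import *
s=env.get_state(); p=env.read_camera("wrist")
f=210/np.tan(np.radians(p["fovy"])/2)
# project the axis
def wproj(X):
    c=np.linalg.inv(p["mount"])@np.r_[rot(s).inv().apply(np.array(X)-s["tcp_pos"]),1]; c=c[:3]
    th=np.arctan2(np.hypot(c[0],c[1]),-c[2]); ph=np.arctan2(-c[1],c[0]); return p["cx"]+f*th*np.cos(ph),p["cy"]+f*th*np.sin(ph)
u,v=map(int,wproj([.508,.0448,.06])); print(u,v)
c=[max(u-60,0),max(v-45,0),u+60,v+45]; save(p,"w2.png",c,6); g=cv2.imread("pics/w2.png")
for q,col in zip((0,.6,1.2),((0,0,255),(0,255,0),(255,0,0))):
    b=1.0-q; e=np.array([np.cos(b),np.sin(b)])
    for r,z in((0,.075),(.02,.075),(.024,.053)):
        U=wproj([*(np.array([.508,.0448])+r*e),z]); cv2.circle(g,(int((U[0]-c[0])*6),int((U[1]-c[1])*6)),5,col,2)
cv2.imwrite("pics/w2.png",g); plan([.508,.0448,.14],3.54)
```

```text
278 220
shift [-1.8  0.5  0.9] turn [ 0.   -0.01 -0.16] tcp [0.5065 0.0437 0.1409] head -2.771 F [-1.  -0.1 -0.1] gap 0.0854 grip 0.0 t 3.75
```

View pics/w2.png

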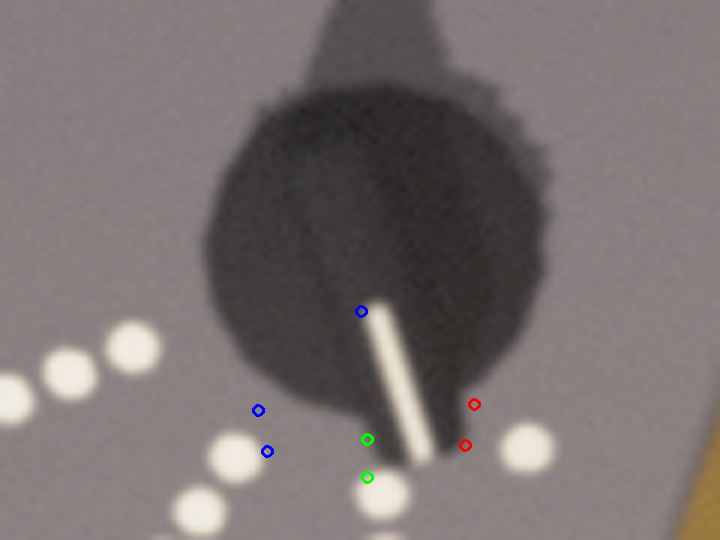

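Run:
```python
from h import *
s=env.get_state(); p=env.read_camera("wrist")
A=wray(p,s,218+375/6,175+250/6,.055); print(A)
a=wray(p,s,218+378/6,175+308/6,.075);b=wray(p,s,218+422/6,175+460/6,.075); print(a,b,np.arctan2(*(b-a)[[1,0]]))
plan([A[0],A[1],.061],np.pi+.65)
```

```text
[0.50694126 0.04591166 0.055     ]
[0.50778013 0.0464984  0.075     ] [0.52310153 0.05789252 0.075     ] 0.639439861280645
shift [-0.8  2.1 80.6] turn [ 0.  -0.  -1.6] tcp [0.5069 0.0437 0.1416] head -2.771 F [ 0.6 -0.1  0.1] gap 0.0853 grip 0.0 t 3.8
```

Call:
move_arm:
  targets:
    - [[-1, 1, 20], [0, 0, -0.8], -0.2]
    - [[-1, 2, 40], [0, 0, -1.6], -0.2]
    - [[-1, 2, 55], [0, 0, -1.6], -0.2]
    - [[-1, 2, 70], [0, 0, -1.6], -0.2]
    - [[-1, 2, 80], [0, 0, -1.6], -0.2]
  squeeze: 30

```text
clock: 4.42
tcp_pos: [0.5072, 0.046, 0.0607]
orientation: [-0.0, -0.32, 0.948, -0.0]
wrist_force: [0.6, -0.8, 0.1]
finger_gap: 0.0511
grip_force: 0.0
```

Call:
move_arm:
  targets:
    - [[0, 0, 0], [0, 0, 0], 0.3]
    - [[0, 0, 0], [0, 0, 0], 1]
    - [[0, 0, 0], [0, 0, 0], 1]
    - [[0, 0, 0], [0, 0, 0], 1]
    - [[0, 0, 0], [0, 0, 0], 1]

```text
clock: 5.05
tcp_pos: [0.5078, 0.0459, 0.0618]
orientation: [0.0, -0.32, 0.947, -0.0]
wrist_force: [-0.8, -1.8, 2.1]
finger_gap: 0.0098
grip_force: 34.5
```

```bash
python3 -c "
from h import *
plan([.507,.0455,.061],np.pi-.2)"
```

```text
shift [0.9 0.2 0.8] turn [-0.    0.01  4.88] tcp [0.5078 0.0459 0.0618] head -2.489 F [-0.8 -1.8  2.1] gap 0.0098 grip 34.46572422981262 t 5.05
```

Call:
move_arm:
  targets:
    - [[0, 0, 0], [0, 0, 1], 1]
    - [[0, 0, 0], [0, 0, 2], 1]
    - [[0, 0, 0], [0, 0, 3], 1]
    - [[0, 0, 0], [0, 0, 4], 1]
    - [[0, 0, 0], [0, 0, 4.9], 1]

```text
clock: 5.68
tcp_pos: [0.5082, 0.0443, 0.0618]
orientation: [0.001, 0.105, 0.995, -0.002]
wrist_force: [-0.1, -6.3, 2.5]
finger_gap: 0.0097
grip_force: 34.6
```

Call:
move_arm:
  targets:
    - [[0, 0, 0], [0, 0, 0], 1]
    - [[0, 0, 0], [0, 0, 0], 1]

```text
clock: 5.92
tcp_pos: [0.5082, 0.0443, 0.0619]
orientation: [0.001, 0.102, 0.995, -0.002]
wrist_force: [-0.4, -7.0, 2.1]
finger_gap: 0.0099
grip_force: 34.5
```

```bash
python3 -c "
from h import *
plan([.507,.0455,.061],np.pi-.2); print(env.get_state()['ft_torque'])"
```

```text
shift [1.5 0.9 0.8] turn [-0.02  0.01 -0.02] tcp [0.5082 0.0443 0.0619] head 2.937 F [-0.4 -7.   2.1] gap 0.0099 grip 34.49021100997925 t 5.925
[-1.3132757  -0.16824844  0.05045473]
```

Release and rise.

Call:
move_arm:
  targets:
    - [[0, 0, 0], [0, 0, 0], 0.2]
    - [[0, 0, 0], [0, 0, 0], 0.0]
    - [[0, 0, -15], [0, 0, 0], -0.2]
    - [[0, 0, -50], [0, 0, 0], -0.2]
    - [[0, 0, -80], [0, 0, 0], -0.2]

```text
clock: 6.55
tcp_pos: [0.5074, 0.0463, 0.1432]
orientation: [0.0, 0.101, 0.995, 0.0]
wrist_force: [0.4, -0.1, -0.4]
finger_gap: 0.0515
grip_force: 0.0
```

Run:
```python
from h import *
s=env.get_state(); p=env.read_camera("wrist"); save(p,"w3.png",[200,150,360,290],5)
plan([.5045,-.127,.15],2.95)
```

```text
shift [ -29.8 -170.7   -2.7] turn [ 0.01  0.04 -0.06] tcp [0.5097 0.0462 0.1473] head 2.939 F [ 1.3 -0.3  2.2] gap 0.0511 grip 0.0 t 6.6
```

View pics/w3.png

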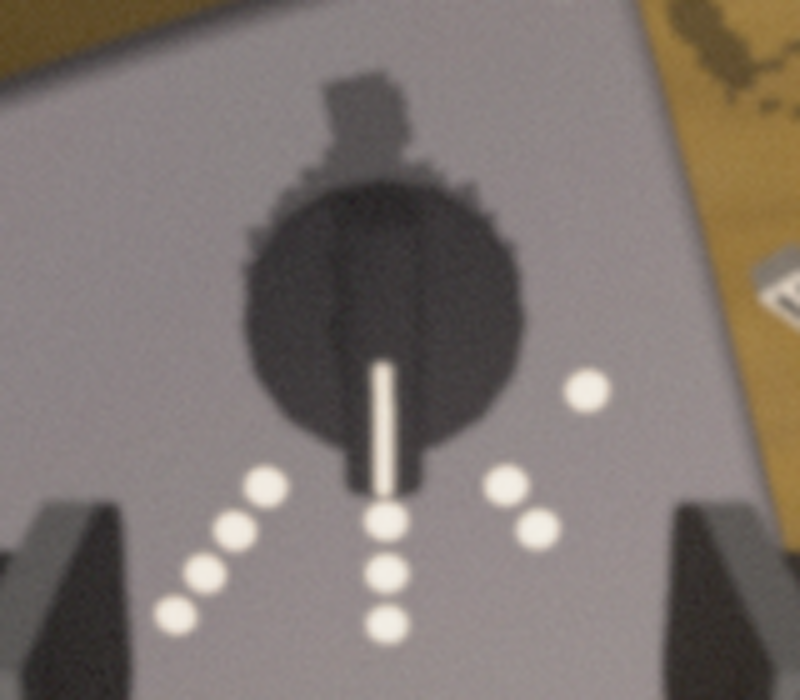

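Call:
move_arm:
  targets:
    - [[-6, -35, -3], [0, 0, 0], 0.5]
    - [[-12, -75, -3], [0, 0, 0], 1]
    - [[-18, -110, -3], [0, 0, 0], 1]
    - [[-25, -145, -3], [0, 0, 0], 1]
    - [[-30, -171, -3], [0, 0, 0], 1]

```text
clock: 7.22
tcp_pos: [0.5024, -0.1288, 0.1453]
orientation: [0.001, 0.102, 0.995, -0.0]
wrist_force: [-0.6, -0.1, -1.1]
finger_gap: 0.0
grip_force: 0.0
```

Run:
```python
from h import *
s=env.get_state(); p=env.read_camera("wrist"); save(p,"w4.png",[180,110,380,260],4)
print([(np.round(d["centre"],4),round(d["confidence"],2)) for d in env.landmark_of("plunger_top",p)[:2]])
for d in env.regions_of("plunger_top",p)[:1]:
    ys,xs=np.nonzero(d["mask"]); (c,r)=cv2.minEnclosingCircle(np.c_[xs,ys].astype(np.float32)); print(d["confidence"],xs.mean(),ys.mean(),c,r,wray(p,s,xs.mean(),ys.mean(),.09))
plan([.5045,-.127,.098],2.95)
```

```text
[]
0.8 282.8833094213295 226.532281205165 (283.0, 210.0) 43.324459075927734 [ 0.50165323 -0.12491467  0.09      ]
shift [-1.8  1.8 46.9] turn [ 0.    0.   -0.08] tcp [ 0.5024 -0.1284  0.1449] head 2.937 F [-0.6 -0.   0.3] gap -0.0001 grip 0.0 t 7.375
```

View pics/w4.png

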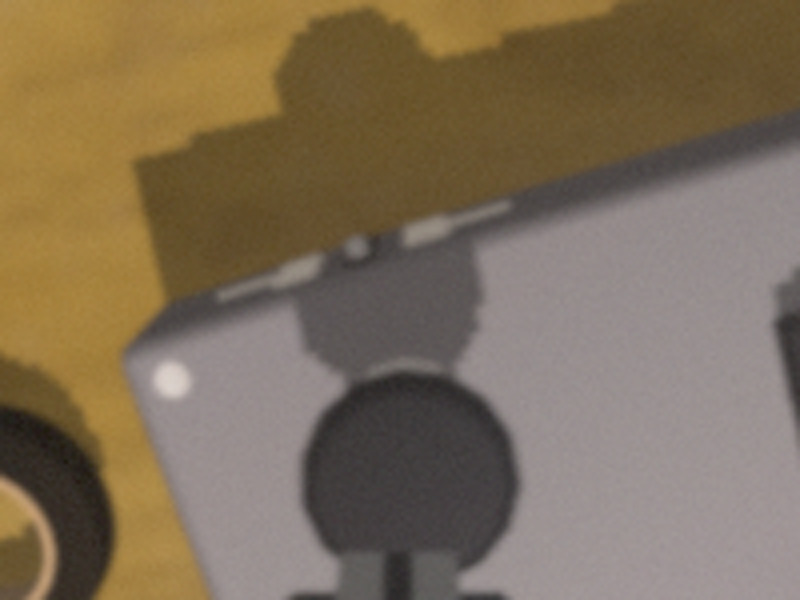

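Call:
move_arm:
  targets:
    - [[-1, 3, 15], [0, 0, 0], 1]
    - [[-1, 3, 30], [0, 0, 0], 1]
    - [[-1, 3, 42], [0, 0, 0], 1]
    - [[-1, 3, 46], [0, 0, 0], 1]
    - [[-1, 3, 48], [0, 0, 0], 1]

```text
clock: 8.0
tcp_pos: [0.5037, -0.1245, 0.0959]
orientation: [-0.0, 0.101, 0.995, 0.0]
wrist_force: [0.1, -0.1, -0.3]
finger_gap: -0.0001
grip_force: 0.0
```

Call:
move_arm:
  targets:
    - [[0, 0, 1], [0, 0, 0], 1]
    - [[0, 0, 2], [0, 0, 0], 1]
    - [[0, 0, 3], [0, 0, 0], 1]
    - [[0, 0, 3], [0, 0, 0], 1]

```text
clock: 8.5
tcp_pos: [0.5038, -0.1248, 0.0934]
orientation: [0.0, 0.101, 0.995, -0.0]
wrist_force: [-0.0, 0.1, 0.4]
finger_gap: -0.0
grip_force: 0.0
```

Call:
move_arm:
  targets:
    - [[0, 0, 1], [0, 0, 0], 1]
    - [[0, 0, 2], [0, 0, 0], 1]
    - [[0, 0, 3], [0, 0, 0], 1]
    - [[0, 0, 3], [0, 0, 0], 1]

```text
clock: 9.0
tcp_pos: [0.5039, -0.1248, 0.0905]
orientation: [0.0, 0.101, 0.995, -0.0]
wrist_force: [-1.2, 0.5, 4.2]
finger_gap: 0.0001
grip_force: 2.1
```

Call:
move_arm:
  targets:
    - [[0, 0, 2], [0, 0, 0], 1]
    - [[0, 0, 4], [0, 0, 0], 1]
    - [[0, 0, 6], [0, 0, 0], 1]
    - [[0, 0, 8], [0, 0, 0], 1]
    - [[0, 0, 8], [0, 0, 0], 1]

```text
clock: 9.62
tcp_pos: [0.5039, -0.1248, 0.0826]
orientation: [0.0, 0.101, 0.995, -0.0]
wrist_force: [-1.7, 0.8, 7.9]
finger_gap: -0.0
grip_force: 3.7
```

Run:
```python
from h import *
F=[]
for i in range(4):
    s=env.get_state(); p=env.read_camera("wrist"); F.append(np.r_[s["wrist_force"],s["tcp_pos"]])
print(np.mean(F,0).round(4)); save(p,"w5.png",[180,60,380,210],4)
```

```text
[-1.618   0.5283  7.7128  0.5039 -0.1248  0.0826]
```

View pics/w5.png

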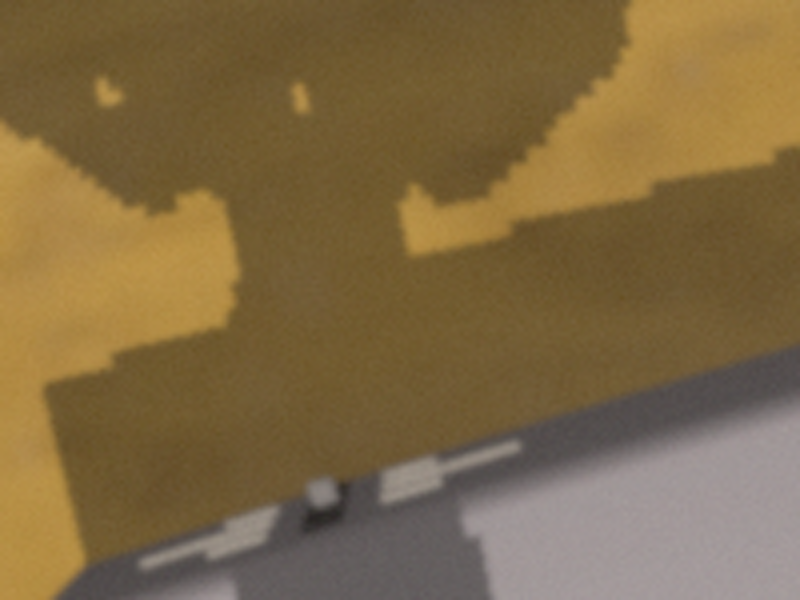

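The pointer at crop (322,493) stands level with the long middle tick, which runs from (140,560) to (520,447). The 7.7 N force and 82.6 mm height also match half-way.

```bash
python3 -c "
from h import *
print(env.hand_in())"
```

```text
the job is handed in; nothing more can be done
None
```

The job is handed in, though no verdict was returned: the selector is at three pips and let go, and the shut fingers hold the plunger half-way at about 9.5 mm and 7.7 N.

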